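# Put the bottling tools back on their shadow pads

## Robot

A 6-joint arm with a two-finger parallel gripper is mounted at the origin on a cart in front of the work surface, level with it; the furniture and walls round the work are solid. World frame = base frame: x ahead of the robot, y to its left, z up, the work surface at z = 0. Lengths are in m, angles in rad, forces in N, time in s.
With the tool pointing down it reaches from about 0.35 to 0.775 m from the base axis. Payload 5.5 kg.
Tool frame: the origin (TCP) lies at the very end of the fingers, on their centre line; the grasp point (between the pads) lies 19 mm behind it; x points along the fingers, y is the direction in which the jaws open and shut, and the axes are right-handed (so a half turn about x gives the same grasp; the last joint's range is limited). The gripper opens to 85 mm and grips with 20 to 120 N. Pads are 22 mm wide; open, the fingers measure 114 mm over their backs; the gripper's body (76 mm by 85 mm) begins 54 mm behind the grasp point. The pads swing forward as they close: fully open they stand 13 mm farther back than shut.
Start: joints at [1.146, 0.313, 0.046, 1.304, 0, 1.431], TCP at [0.162, 0.552, 0.231] pointing down, gripper open.
Joint ranges: [-2.76, 2.76], [-0.86, 1.69], [-1.03, 1.26], [-2.2, 2.34], [-1.47, 1.5], [-3.14, 3.14]. Speed limits (rad/s): [2.57, 2.57, 3.14, 3.14, 3.14, 3.14].

## Interface

Orientations are given as a unit quaternion [w, x, y, z].
In Python, from workcell import readout, cams, env, finder gives the robot as it stands.
- The arm moves only by the tool drive_tool, never from a script. Its argument "moves" is a list that holds one entry, the list of rows, each a list of 7 numbers: the shift along the tool's x, y, z in m, then the turn, a rotation vector about the tool's x, y, z in rad, then the closure in counts, from 0 (fully open) to 255 (shut). A call has exactly 5 rows; each row is the pose to reach, as a shift and turn from the pose measured when the call began, along the tool's axes at that moment; what a row does not reach only later rows make up. A row lasts 1/8 s, in which the tool goes at most 62.5 mm and 10.7 degrees, less where a joint would pass 70% of its speed; a pose out of reach is approached as far as the arm can. A call with a gripper value outside its range is refused whole. The fingers move at their own pace and stop on an object; "squeeze" is the grip in N (left out, the last holds). Time passes only in rows, so rows that repeat a pose let the fingers close, or fill a call up. It gives the time, the measured TCP pose, the force and the opening at its end, in the units of the state.
- readout.get_state(): the state, without advancing time (a new reading comes with each control period).
- cams.read_camera(name): name is "scene" or "top"; returns the picture (480x640x3 uint8, blue, green, red); there is no depth.
- cams.camera_params(name): a dict with "mtx" (3x3 intrinsics, pixels), "R" (3x3) and "t" (3): a world point X has camera coordinates R X + t. Camera axes: x right, y down, z forward; pixel columns grow to the right and rows downward; lengths in m; the calibration is good to about 2 mm. A picture is of the moment at which its call begins. camera_params takes no time and is no camera call.
- env.hand_in(): hands the job in, once; it reports no verdict.
Trained networks look in the newest picture that a camera, given by its name, has taken for a name from the list of things; names that differ only in an ending like _2 or _b are one class to them, and where a whole thing is asked for, a point or a joint stands for the part that bears it (a point fixed in the world has none). Each returns a list of dicts, best first, with "conf" (0 to 1); they miss things now and then, are a little off and sometimes report something else, mostly with a low value. They report only what shows in the picture. A call takes as long as a camera call.
- finder.regions_of(camera, name): "pixels" (480x640 bool, what is visible of it) and "point" ([column, row] in pixels, amid what is visible of it).
The state is a dict: "clock": time; "joint_pos": joint angles; "qvel": joint speeds; "tau": joint torques, N m; "tcp_pos": TCP position; "orientation": TCP orientation; "wrist_force": force on the tool from outside, world axes, zero at the start; "ft_torque": the same for the moment, N m; "finger_gap": finger opening in m.
Only numpy, scipy, OpenCV 4.12 (cv2) and the standard library are available. Lean on these libraries where they do the work, as an engineer would, in place of code of your own. Each camera call takes 0.05 s, during which the arm holds its last target.

## Task

Bottling is done: put the red cap key, the thermometer, the marker and the funnel that lie in front of you away, in any order, each on the white pad that shows its own dark grey outline. Lay the three long tools flat, centred on and in line with their outlines, the key's ring over the ring of its outline and the thermometer's head over the wide end of its outline (the marker may lie either way round); stand the funnel upright, spout up, centred on the round outline, turned any way.

Things in the scene. Friction and masses are not known exactly. Their poses are not given: they have to be found in the camera images.
- cap_key_grip (a point): Grip point on the handle of the red cap key, a loose flat ring wrench 180 mm long, 14 mm high; 7 mm above its underside, 15 mm from its middle towards the handle end. +y: along the handle, away from the ring; z up. Handle 22 wide, 12 high, from 53 mm at -y to 75 mm at +y of the point; ring 52 mm across, centred 79 mm at -y. Grip across the handle (along x).
- thermometer_grip (a point): Grip point in the white head of the loose probe thermometer, 183 mm long, lying flat: head 22 wide, 66 long, 16 high, thin steel stem. 8 mm above the underside, 40 mm from the tool's middle. +y: along the tool to the head end; z up. Head from 14 mm at -y to 52 mm at +y of the point, stem tip 131 mm at -y. Grip across the head (along x).
- marker_grip (a point): Centre of the loose blue and white marker pen lying flat beside the other tools, 135 mm long, 17 wide, 16 high; 8 mm above its underside. y along the pen, z up as found. Grip across it (along x).
- funnel_grip (a point): Point on the spout axis of the loose steel funnel, which stands on its wide rim, spout up: rim about 101 mm across (with a small lug at one side), 108 high. Cone up to 61 mm, above it the slightly tapering spout, at most 28 mm thick. The point is 88 mm above the underside, straight above the rim's centre. z up. Grip the spout from above.
- key_pad: Fixed white pad, 72 x 196 mm, 8 thick, with a flat dark grey outline of the cap key (ring and handle). Origin: underside, centre of the pad, also the middle of the outline. +y to the handle end of the outline, -y to its ring. In place, the key's grip point is at x 0, y +15, z 15 mm in this frame, its +y along the pad's +y.
- thermometer_pad: Fixed white pad, 52 x 196 mm, 8 thick, with a flat dark grey outline of the thermometer (wide head, thin stem). Origin: underside, centre of the pad, also the middle of the outline. +y to the head end. In place, the thermometer's grip point is at x 0, y +40, z 16 mm in this frame, its +y along the pad's +y.
- marker_pad: Fixed white pad, 48 x 156 mm, 8 thick, with a flat dark grey outline of the marker: a plain bar with round ends. Origin: underside, centre of the pad, also the middle of the outline; y along the outline. In place, the marker's centre is at x 0, y 0, z 16 mm in this frame, either way round.
- funnel_pad: Fixed round white pad, 125 mm across, 8 thick, with a flat dark grey disc, 104 mm across, for the funnel's rim. Origin: underside, centre of the pad and disc. In place, the funnel's grip point is 96 mm above this origin; its turn does not matter.

How it is judged:
At the end, for the whole second after the job is handed in: All at rest on their own pads: long tools within 12 mm across and 13 mm along, in line within 0.16 rad, flat (height within 5 mm; key, thermometer, funnel tilted under 0.12 rad), key and thermometer the right way round; funnel upright, axis within 13 mm of the centre of the round outline (x of cap_key_grip in the frame of key_pad between -0.012 and 0.012 m and y of cap_key_grip in the frame of key_pad between 0.002 and 0.028 m and angle between the y axis of cap_key_grip and the y axis of key_pad, either way round below 0.16 rad and z of cap_key_grip in the frame of key_pad between 0.01 and 0.02 m and angle between each of cap_key_grip, thermometer_grip, funnel_grip's own z axis and vertical below 0.12 rad and y of key_pad in the frame of cap_key_grip below 0 m and linear speed of each of cap_key, thermometer, marker, funnel below 0.02 m/s and x of thermometer_grip in the frame of thermometer_pad between -0.012 and 0.012 m and y of thermometer_grip in the frame of thermometer_pad between 0.027 and 0.053 m and angle between the y axis of thermometer_grip and the y axis of thermometer_pad, either way round below 0.16 rad and z of thermometer_grip in the frame of thermometer_pad between 0.011 and 0.021 m and y of thermometer_pad in the frame of thermometer_grip below 0 m and x of marker_grip in the frame of marker_pad between -0.012 and 0.012 m and y of marker_grip in the frame of marker_pad between -0.013 and 0.013 m and angle between the y axis of marker_grip and the y axis of marker_pad, either way round below 0.16 rad and z of marker_grip in the frame of marker_pad between 0.011 and 0.021 m and horizontal distance between funnel_grip and funnel_pad below 0.013 m and z of funnel_grip in the frame of funnel_pad between 0.091 and 0.101 m); the robot touches nothing.
It also fails if it takes over 112 s, if anything falls off the work surface, if the arm or the gripper's body presses on something with over 40 N, if the wrist force passes 120 N, or if a joint passes its speed limit or range.

## Working session

There is one attempt and no reset: what is moved stays moved. The work goes in short steps, Python scripts to look and compute and a tool call to move; the robot and the scene stay as the last step left them, time stands still between calls to the robot, and variables do not carry over. Pictures are saved under pics/ and viewed, and the job is handed in when it is done.

Besides the shell and the picture viewer there is one more tool, called after ">>>" as name(argument=value, ...), one argument or row to a line, values as JSON. drive_tool: Moves the arm, as the interface text tells. Its arguments: {"type":"object","properties":{"moves":{"type":"array"},"squeeze":{"type":"number"}},"required":["moves"]}

```bash
mkdir -p pics; ls; python3 - <<'E'
from workcell import readout, cams, env, finder
import cv2
print(readout.get_state())
for n in ("scene","top"):
    p=cams.camera_params(n); print(n,p)
    cv2.imwrite(f"pics/{n}0.png",cams.read_camera(n))
E
```

```text
pics
{'clock': 0.0, 'joint_pos': array([ 1.14637260e+00,  3.14010888e-01,  4.49666865e-02,  1.30359455e+00,
       -2.06559269e-05,  1.43120856e+00]), 'qvel': array([ 0.00010753,  0.00198597,  0.00142209, -0.00058633, -0.00051033,
        0.00048482]), 'tau': array([ 3.86990205e-04, -4.80622780e+01,  2.98535997e+01,  1.90926046e-02,
       -3.97860704e-04, -6.95449330e-06]), 'tcp_pos': array([0.16136912, 0.55135502, 0.23039788]), 'orientation': array([ 0.69977326,  0.09973689,  0.70012177, -0.10099228]), 'wrist_force': array([-1.10389814,  0.45790976,  0.40829741]), 'ft_torque': array([ 0.01970578,  0.01565371, -0.01926046]), 'finger_gap': 0.0855433325765415}
scene {'mtx': array([[438.37829445,   0.        , 325.6654626 ],
       [  0.        , 438.37829445, 245.82467826],
       [  0.        ,   0.        ,   1.        ]]), 'R': array([[ 0.56826088, -0.82265129, -0.01801162],
       [-0.49559812, -0.32470543, -0.80557364],
       [ 0.65685772,  0.46670251, -0.59222183]]), 't': array([-0.264327  ,  0.35783101,  0.76483602])}
top {'mtx': array([[559.4766862 ,   0.        , 324.43795045],
       [  0.        , 559.4766862 , 240.73269427],
       [  0.        ,   0.        ,   1.        ]]), 'R': array([[ 0.0045466 , -0.99997017,  0.00624404],
       [-0.99373654, -0.00521528, -0.11162656],
       [ 0.1116558 , -0.00569741, -0.99373061]]), 't': array([0.04820914, 0.53209708, 1.18043123])}
```

View pics/scene0.png

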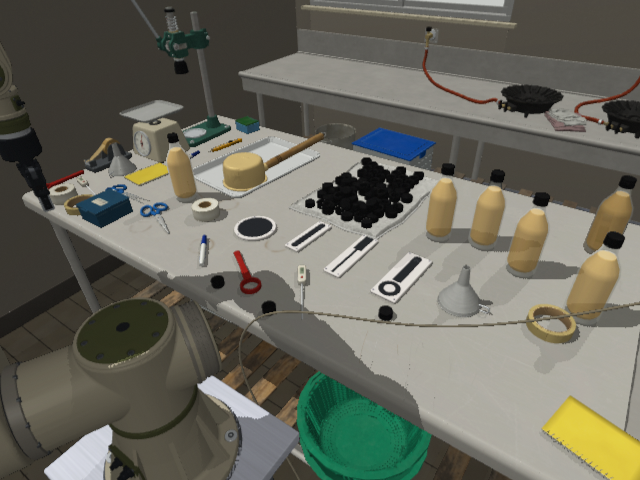

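View pics/top0.png

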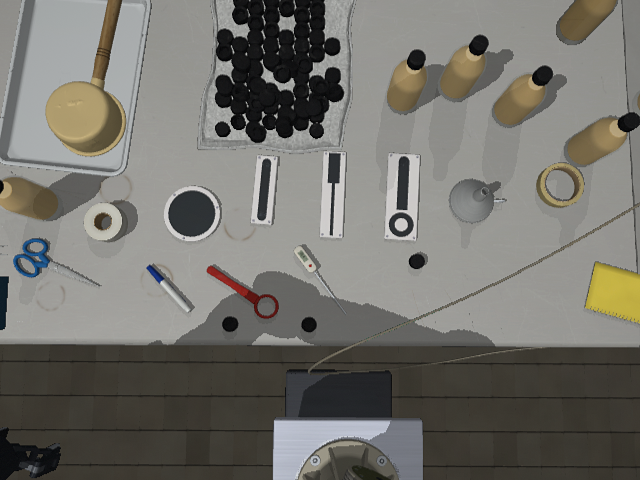

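```bash
cat > h.py <<'E'
import numpy as np, cv2
from workcell import readout, cams, env, finder
def unproj(n,uv,z):
    p=cams.camera_params(n); R=p["R"];t=p["t"];K=p["mtx"]
    uv=np.atleast_2d(np.array(uv,float))
    d=np.linalg.inv(K)@np.c_[uv,np.ones(len(uv))].T
    d=(R.T@d).T; c=-R.T@t
    return c+d*((z-c[2])/d[:,2])[:,None]
def proj(n,X):
    p=cams.camera_params(n); X=np.atleast_2d(X)
    q=(p["mtx"]@(p["R"]@X.T+p["t"][:,None])).T
    return q[:,:2]/q[:,2:]
def find(n,name):
    r=finder.regions_of(n,name)
    return r
def stats(n,mask,z):
    v,u=np.nonzero(mask); P=unproj(n,np.c_[u,v],z)[:,:2]
    c,(w,h),a=cv2.minAreaRect((P*1000).astype(np.float32))
    m=P.mean(0); C=np.cov((P-m).T); e,V=np.linalg.eigh(C)
    return P,dict(mean=m.round(4),rect=(np.round(c,1),round(w,1),round(h,1),round(a,1)),axis=V[:,1].round(4))
E
python3 - <<'E'
from h import *
im=cams.read_camera("top"); ov=im.copy()
zs=dict(cap_key_grip=.014,thermometer_grip=.012,marker_grip=.008,funnel_grip=0.0,key_pad=.008,thermometer_pad=.008,marker_pad=.008,funnel_pad=.008)
for k,z in zs.items():
    r=find("top",k)
    for i,x in enumerate(r[:2]):
        P,s=stats("top",x["pixels"],z)
        print(k,round(x["conf"],2),np.round(x["point"],1),x["pixels"].sum(),s)
        if i==0:
            np.save(f"m_{k}.npy",x["pixels"])
            cs,_=cv2.findContours(x["pixels"].astype(np.uint8),0,2); cv2.drawContours(ov,cs,-1,(0,255,0),1)
cv2.imwrite("pics/ov0.png",cv2.resize(ov[130:350,130:530],None,fx=2,fy=2,interpolation=cv2.INTER_NEAREST))
E
```

```text
cap_key_grip 0.66 [249.2 292.7] 779 {'mean': array([0.4203, 0.2234]), 'rect': (array([417.7, 233. ]), 179.4, 51.7, 63.9), 'axis': array([0.5494, 0.8355])}
cap_key_grip 0.48 [264.1 190.4] 1491 {'mean': array([0.6472, 0.1848]), 'rect': (array([648.3, 185.5]), 49.4, 156.4, 85.6), 'axis': array([-0.9965,  0.0831])}
thermometer_grip 0.94 [304.5 258.7] 349 {'mean': array([0.4841, 0.0864]), 'rect': (array([450.1,  61.8]), 175.4, 23.6, 36.3), 'axis': array([-0.7959, -0.6054])}
marker_grip 0.96 [173.6 289.6] 432 {'mean': array([0.4284, 0.3891]), 'rect': (array([429.2, 389.9]), 135.9, 15.4, 44.4), 'axis': array([-0.7164, -0.6977])}
funnel_grip 0.75 [471.7 201.7] 1527 {'mean': array([ 0.6279, -0.2771]), 'rect': (array([ 627.8, -277. ]), 95.9, 98.9, 44.6), 'axis': array([-0.7163,  0.6978])}
key_pad 0.84 [405.6 196.1] 2699 {'mean': array([ 0.6351, -0.121 ]), 'rect': (array([ 636.5, -121. ]), 71.9, 193.7, 86.9), 'axis': array([-0.9979,  0.0655])}
thermometer_pad 0.89 [334.5 194.2] 1969 {'mean': array([0.6383, 0.0332]), 'rect': (array([639.5,  33.1]), 51.6, 195.3, 87.8), 'axis': array([-0.9992,  0.0407])}
marker_pad 0.62 [265.5 190.9] 1454 {'mean': array([0.6502, 0.1857]), 'rect': (array([651.2, 185.5]), 48.6, 156.0, 84.8), 'axis': array([-0.9965,  0.0833])}
funnel_pad 0.57 [192.6 214.5] 2450 {'mean': array([0.5936, 0.3437]), 'rect': (array([592.5, 343.8]), 120.8, 124.0, 0.3), 'axis': array([-0.005,  1.   ])}
```

View pics/ov0.png

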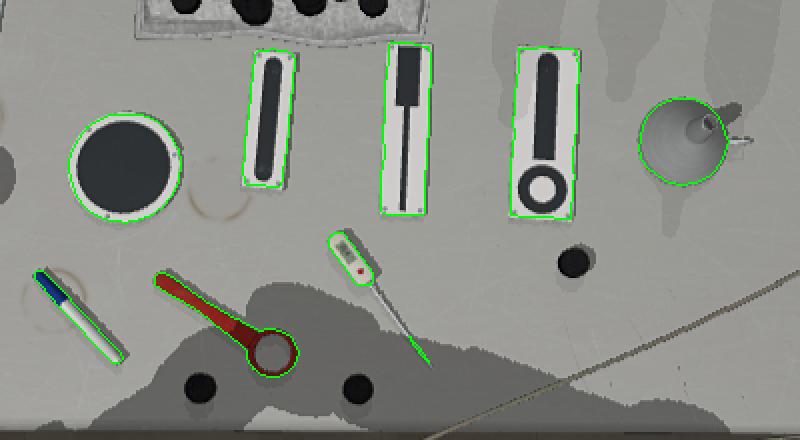

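```bash
python3 - <<'E'
from h import *
from scipy.optimize import minimize
# model fit: polygon footprint at mid height vs mask, in both pictures
def capsule(L,w): 
    return None
def key_pts():
    pts=[]
    yy,xx=np.mgrid[-110:110:1.0,-40:40:1.0]
    # frame at grip: ring centre y=-79 r 26 (hole r~17), handle -53..75 half 11
    m=(np.hypot(xx,yy+79)<26)&(np.hypot(xx,yy+79)>16)|((abs(xx)<9)&(yy>-55)&(yy<75))
    return np.c_[xx[m],yy[m]]
def th_pts():
    yy,xx=np.mgrid[-140:60:1.0,-20:20:1.0]
    m=((abs(xx)<11)&(yy>-14)&(yy<52))|((abs(xx)<1.5)&(yy>-131)&(yy<0)); return np.c_[xx[m],yy[m]]
def mk_pts():
    yy,xx=np.mgrid[-80:80:1.0,-20:20:1.0]
    m=(abs(xx)<8)&(abs(yy)<67.5); return np.c_[xx[m],yy[m]]
def rect(w,h):
    def f():
        yy,xx=np.mgrid[-h/2:h/2:1.0,-w/2:w/2:1.0]; return np.c_[xx.ravel(),yy.ravel()]
    return f
def disc(r):
    def f():
        yy,xx=np.mgrid[-r:r:1.0,-r:r:1.0]; m=np.hypot(xx,yy)<r; return np.c_[xx[m],yy[m]]
    return f
def world(p,L,z):
    c,s=np.cos(p[2]),np.sin(p[2])  # +y axis direction angle = p[2]
    yv=np.array([c,s]); xv=np.array([s,-c])
    return np.c_[p[:2]+(L[:,:1]*xv+L[:,1:]*yv)/1000,np.full(len(L),z)]
def ren(n,p,L,z,sub=4):
    uv=proj(n,world(p,L,z)); img=np.zeros((480,640),np.float32)
    H,_,_=np.histogram2d(uv[:,1],uv[:,0],bins=[np.arange(481)-.5,np.arange(641)-.5]); return cv2.GaussianBlur((H>0).astype(np.float32),(0,0),1.5)
tab={"cap_key_grip":(key_pts,.012,[.425,.245,1.05]),"thermometer_grip":(th_pts,.012,[.484,.086,.64]),"marker_grip":(mk_pts,.008,[.429,.39,.77]),
"key_pad":(rect(72,196),.008,[.6365,-.121,-.06]),"thermometer_pad":(rect(52,196),.008,[.6395,.033,-.04]),"marker_pad":(rect(48,156),.008,[.651,.1855,-.085]),
"funnel_pad":(disc(62.5),.008,[.5925,.344,0]),"funnel_grip":(disc(50.5),0.002,[.628,-.277,0])}
for n in("top","scene"):
  im=cams.read_camera(n)
  for k,(f,z,x0) in tab.items():
    if n=="top": m=np.load(f"m_{k}.npy")
    else:
        r=find(n,k)
        # choose by nearness to expected
        e=proj(n,[*x0[:2],z])[0]
        r=[x for x in r if np.hypot(*(np.array(x["point"])-e))<40]
        if not r: print(n,k,"none"); continue
        m=r[0]["pixels"]
    if n=="scene" and k=="funnel_grip": continue
    B=cv2.GaussianBlur(m.astype(np.float32),(0,0),1.5); L=f()
    g=lambda p:((ren(n,p,L,z)-B)**2).sum()
    o=minimize(g,x0,method="Nelder-Mead",options=dict(initial_simplex=np.array([x0]+[np.array(x0)+d for d in np.diag([.008,.008,.15])]),xatol=2e-4,fatol=.05))
    print(n,k,o.x.round(4),round(o.fun,1),round((B**2).sum()))
E
```

```text
top cap_key_grip [0.4339 0.243  1.0021] 36.8 578
top thermometer_grip [0.4795 0.0825 0.6566] 25.6 264
top marker_grip [0.4291 0.3895 0.7762] 4.0 321
top key_pad [ 0.6366 -0.1213 -0.0563] 34.4 2508
top thermometer_pad [ 0.6393  0.0323 -0.0397] 21.8 1792
top marker_pad [ 0.6507  0.1853 -0.0905] 15.2 1310
top funnel_pad [0.5943 0.3438 0.0619] 10.5 2302
top funnel_grip [ 0.6277 -0.2763  0.063 ] 15.4 1410
scene cap_key_grip [0.4323 0.2428 0.996 ] 19.1 343
scene thermometer_grip [0.4786 0.0817 0.6921] 20.6 124
scene marker_grip [0.4301 0.3949 0.7582] 3.2 101
scene key_pad [ 0.6354 -0.1201 -0.0639] 3.9 1343
scene thermometer_pad [ 0.6374  0.034  -0.0363] 5.6 840
scene marker_pad none
scene funnel_pad [0.594  0.3469 0.0754] 3.4 726
```

```bash
python3 - <<'E'
from h import *
# cable: points in top, project to scene at several heights
im=cv2.imread("pics/scene0.png")
pts=[(330,357),(400,322),(470,287),(540,254),(600,224)]
ov=im.copy()
for z,c in((0,(0,0,255)),(.1,(0,255,0)),(.2,(255,0,0)),(.3,(255,0,255)),(.4,(0,255,255))):
    for q in pts:
        u=proj("scene",unproj("top",[q],z))[0]; cv2.circle(ov,(int(u[0]),int(u[1])),3,c,-1)
cv2.imwrite("pics/cable.png",ov)
E
```

```text
(no output)
```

View pics/cable.png

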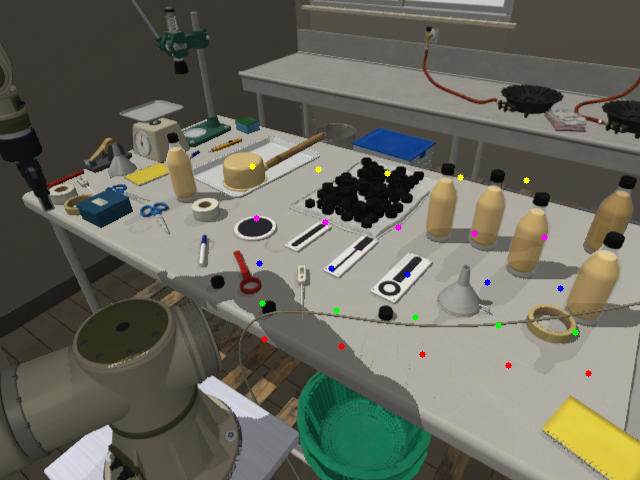

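```bash
cat >> h.py <<'E'
from scipy.spatial.transform import Rotation as Ro
def tgt(x,y,z,toolyaw,show=True):
    """tool x down, tool y at world yaw toolyaw (mod pi, nearest)"""
    s=readout.get_state(); q=s["orientation"]; R=Ro.from_quat([q[1],q[2],q[3],q[0]]).as_matrix()
    best=None
    for a in(toolyaw,toolyaw+np.pi):
        yv=np.array([np.cos(a),np.sin(a),0]); xv=np.array([0,0,-1.]); T=np.c_[xv,yv,np.cross(xv,yv)]
        rv=Ro.from_matrix(R.T@T).as_rotvec()
        sh=R.T@(np.array([x,y,z])-s["tcp_pos"])
        print("  shift",sh.round(4),"turn",rv.round(3),"deg",round(np.degrees(np.linalg.norm(rv))),"dist",round(np.linalg.norm(sh),3))
def st():
    s=readout.get_state(); q=s["orientation"]; R=Ro.from_quat([q[1],q[2],q[3],q[0]]).as_matrix()
    print("t",round(s["clock"],2),"tcp",s["tcp_pos"].round(4),"j",s["joint_pos"].round(3),"F",s["wrist_force"].round(1),"gap",round(s["finger_gap"],4),"xdir",R[:,0].round(3),"yyaw",round(np.degrees(np.arctan2(R[1,1],R[0,1])),1))
E
python3 - <<'E'
from h import *
st(); tgt(.4295,.3915,.12,.77-np.pi/2)
E
```

```text
t 1.05 tcp [0.1616 0.5519 0.2313] j [1.146 0.313 0.046 1.304 0.    1.431] F [-0.1 -0.3 -0.3] gap 0.0854 xdir [ 0.  0. -1.] yyaw 73.7
  shift [ 0.1113 -0.0787  0.3022] turn [ 2.087 -0.    -0.   ] deg 120 dist 0.332
  shift [ 0.1113 -0.0787  0.3022] turn [-1.055  0.    -0.   ] deg 60 dist 0.332
```

>>> drive_tool(
  moves=[
    [[0.01,-0.015,0.06,-0.18,0,0,0],[0.025,-0.03,0.12,-0.36,0,0,0],[0.04,-0.045,0.18,-0.54,0,0,0],[0.06,-0.06,0.235,-0.72,0,0,0],[0.08,-0.07,0.28,-0.9,0,0,0]],
  ],
  squeeze=50,
)

```text
clock: 1.68
tcp_pos: [0.4079, 0.4079, 0.1535]
orientation: [0.676, -0.208, 0.675, 0.209]
wrist_force: [-0.0, 0.3, 0.1]
finger_gap: 0.0851
```

```bash
python3 - <<'E'
from h import *
st(); tgt(.4295,.3915,.06,.77+np.pi/2)
E
```

```text
t 1.68 tcp [0.4079 0.4079 0.1535] j [ 0.646  0.348 -0.097  1.123  0.     0.048] F [-0.   0.3  0.1] gap 0.0851 xdir [ 0.001  0.001 -1.   ] yyaw 124.3
  shift [ 0.0935 -0.0257  0.0084] turn [-0.172  0.002 -0.   ] deg 10 dist 0.097
  shift [ 0.0935 -0.0257  0.0084] turn [ 2.97  -0.    -0.003] deg 170 dist 0.097
```

>>> drive_tool(
  moves=[
    [[0.03,-0.02,0.008,-0.17,0,0,60],[0.07,-0.0257,0.0084,-0.172,0,0,80],[0.1,-0.0257,0.0084,-0.172,0,0,80],[0.125,-0.0257,0.0084,-0.172,0,0,80],[0.14,-0.0257,0.0084,-0.172,0,0,80]],
  ],
)

```text
clock: 2.3
tcp_pos: [0.429, 0.3911, 0.0121]
orientation: [0.655, -0.266, 0.655, 0.266]
wrist_force: [0.1, -0.7, 0.8]
finger_gap: 0.0585
```

```bash
python3 - <<'E'
from h import *
st(); tgt(.4295,.3915,.004,.77+np.pi/2)
cv2.imwrite("pics/a1.png",cams.read_camera("scene")[180:360,100:400].repeat(2,0).repeat(2,1))
E
```

```text
t 2.3 tcp [0.429  0.3911 0.0121] j [ 0.601  0.479 -0.277  0.815  0.    -0.169] F [ 0.1 -0.7  0.8] gap 0.0585 xdir [-0.  0. -1.] yyaw 134.1
  shift [ 0.0081 -0.0001  0.0007] turn [ 0.  0. -0.] deg 0 dist 0.008
  shift [ 0.0081 -0.0001  0.0007] turn [-3.141  0.     0.   ] deg 180 dist 0.008
```

View pics/a1.png

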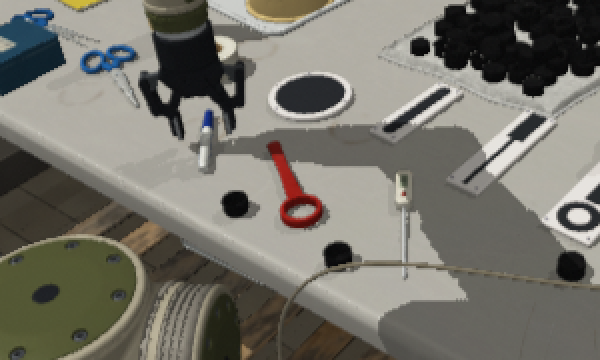

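The picture shows the fingers straddling the pen at about (206,135) in the crop. I'll go down and close.

>>> drive_tool(
  moves=[
    [[0.007,0,0.0005,0,0,0,80],[0.0085,0,0.0005,0,0,0,140],[0.0085,0,0.0005,0,0,0,255],[0.0085,0,0.0005,0,0,0,255],[0.0085,0,0.0005,0,0,0,255]],
  ],
  squeeze=40,
)

```text
clock: 2.98
tcp_pos: [0.4292, 0.3914, 0.0031]
orientation: [0.655, -0.266, 0.655, 0.266]
wrist_force: [0.4, -0.1, 4.2]
finger_gap: 0.0137
```

>>> drive_tool(
  moves=[
    [[0,0,0,0,0,0,255],[0,0,0,0,0,0,255],[-0.01,0,0,0,0,0,255],[-0.03,0,0,0,0,0,255],[-0.06,0,0,0,0,0,255]],
  ],
  squeeze=40,
)

```text
clock: 3.6
tcp_pos: [0.4285, 0.3909, 0.0633]
orientation: [0.654, -0.266, 0.656, 0.266]
wrist_force: [0.1, -0.0, 0.1]
finger_gap: 0.014
```

```bash
python3 - <<'E'
from h import *
st(); tgt(.6505,.1855,.06,-.0875+np.pi/2)
cv2.imwrite("pics/a2.png",cams.read_camera("scene")[180:360,100:400].repeat(2,0).repeat(2,1))
E
```

```text
t 3.6 tcp [0.4285 0.3909 0.0633] j [ 0.601  0.426 -0.217  0.93   0.    -0.169] F [ 0.1 -0.   0.1] gap 0.014 xdir [-0.002 -0.001 -1.   ] yyaw 134.1
  shift [ 0.0031 -0.302   0.0163] turn [ 0.858 -0.002  0.   ] deg 49 dist 0.302
  shift [ 0.0031 -0.302   0.0163] turn [-2.284 -0.    -0.003] deg 131 dist 0.302
```

View pics/a2.png

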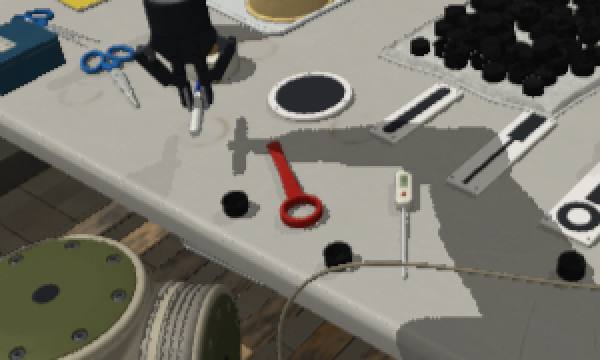

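Pen held (gap 14 mm). I'll carry it to its pad.

>>> drive_tool(
  moves=[
    [[-0.03,-0.06,0.003,0.17,0,0,255],[-0.05,-0.12,0.006,0.34,0,0,255],[-0.05,-0.18,0.01,0.51,0,0,255],[-0.05,-0.24,0.013,0.68,0,0,255],[-0.04,-0.29,0.016,0.85,0,0,255]],
  ],
)

```text
clock: 4.28
tcp_pos: [0.6467, 0.1938, 0.1099]
orientation: [0.709, 0.032, 0.704, -0.029]
wrist_force: [0.2, 0.9, -0.4]
finger_gap: 0.0137
```

```bash
python3 - <<'E'
from h import *
st(); tgt(.6505,.1855,.012,-.0875+np.pi/2)
cv2.imwrite("pics/a3.png",cams.read_camera("top")[100:320,130:430].repeat(2,0).repeat(2,1))
E
```

```text
t 4.28 tcp [0.6467 0.1938 0.1099] j [0.171 0.554 0.115 1.125 0.002 0.257] F [ 0.2  0.9 -0.4] gap 0.0137 xdir [ 0.007  0.003 -1.   ] yyaw 85.1
  shift [ 0.0979 -0.0083  0.0039] turn [ 0.002  0.007 -0.004] deg 0 dist 0.098
  shift [ 0.0979 -0.0083  0.0039] turn [-3.14   0.006  0.01 ] deg 180 dist 0.098
```

View pics/a3.png

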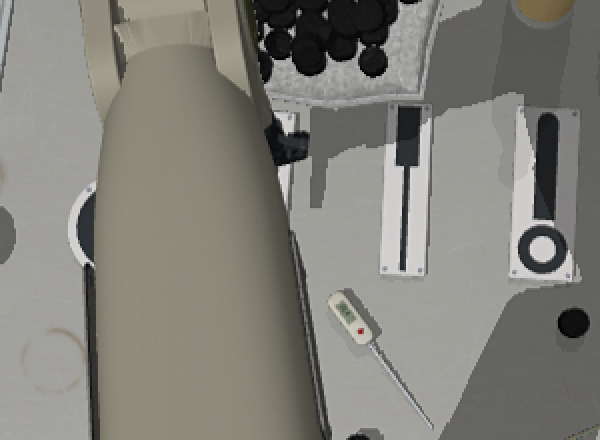

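>>> drive_tool(
  moves=[
    [[0.02,-0.006,0.003,0,0.007,-0.004,255],[0.045,-0.0083,0.0039,0,0.007,-0.004,255],[0.07,-0.0083,0.0039,0,0.007,-0.004,255],[0.085,-0.0083,0.0039,0,0.007,-0.004,255],[0.09,-0.0083,0.0039,0,0.007,-0.004,255]],
  ],
)

```text
clock: 4.95
tcp_pos: [0.653, 0.1804, 0.0159]
orientation: [0.706, 0.032, 0.707, -0.035]
wrist_force: [0.0, -0.6, -0.4]
finger_gap: 0.014
```

```bash
python3 - <<'E'
from h import *
st(); tgt(.6505,.1855,.0115,-.0875+np.pi/2)
cv2.imwrite("pics/a4.png",cv2.resize(cams.read_camera("scene")[180:320,220:420],None,fx=4,fy=4))
E
```

```text
t 4.95 tcp [0.653  0.1804 0.0159] j [ 0.153  0.637  0.016  0.952 -0.003  0.248] F [ 0.  -0.6 -0.4] gap 0.014 xdir [-0.002 -0.004 -1.   ] yyaw 84.5
  shift [ 0.0044  0.0048 -0.003 ] turn [-0.008 -0.001  0.004] deg 0 dist 0.007
  shift [ 0.0044  0.0048 -0.003 ] turn [3.134e+00 6.000e-03 2.000e-03] deg 180 dist 0.007
```

View pics/a4.png

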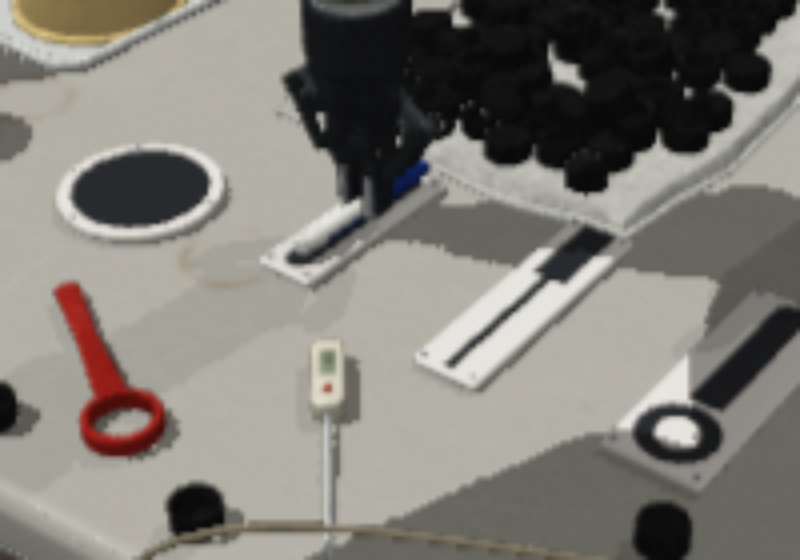

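Pen lies over its outline, about level. Correcting 5 mm and setting down.

>>> drive_tool(
  moves=[
    [[0,0.0045,-0.003,-0.008,0,0.004,255],[0.002,0.0045,-0.003,-0.008,0,0.004,255],[0.004,0.0045,-0.003,-0.008,0,0.004,255],[0.0045,0.0045,-0.003,-0.008,0,0.004,255],[0.0045,0.0045,-0.003,-0.008,0,0.004,255]],
  ],
)

```text
clock: 5.62
tcp_pos: [0.651, 0.185, 0.0117]
orientation: [0.706, 0.031, 0.707, -0.031]
wrist_force: [-0.5, -1.3, -0.5]
finger_gap: 0.0141
```

>>> drive_tool(
  moves=[
    [[0,0,0,0,0,0,200],[0,0,0,0,0,0,150],[0,0,0,0,0,0,120],[0,0,0,0,0,0,100],[-0.02,0,0,0,0,0,80]],
  ],
)

```text
clock: 6.25
tcp_pos: [0.6494, 0.1847, 0.03]
orientation: [0.705, 0.031, 0.708, -0.031]
wrist_force: [0.3, -0.1, 0.4]
finger_gap: 0.0582
```

```bash
python3 - <<'E'
from h import *
st(); tgt(.433,.243,.10,1.0+np.pi/2)
cv2.imwrite("pics/a5.png",cv2.resize(cams.read_camera("scene")[180:320,220:420],None,fx=4,fy=4))
E
```

```text
t 6.25 tcp [0.6494 0.1847 0.03  ] j [0.158 0.622 0.026 0.979 0.001 0.246] F [ 0.3 -0.1  0.4] gap 0.0582 xdir [-0.004 -0.    -1.   ] yyaw 85.0
  shift [-0.069   0.0391 -0.2209] turn [-1.088 -0.004 -0.002] deg 62 dist 0.235
  shift [-0.069   0.0391 -0.2209] turn [ 2.054e+00 -2.000e-03  5.000e-03] deg 118 dist 0.235
```

View pics/a5.png

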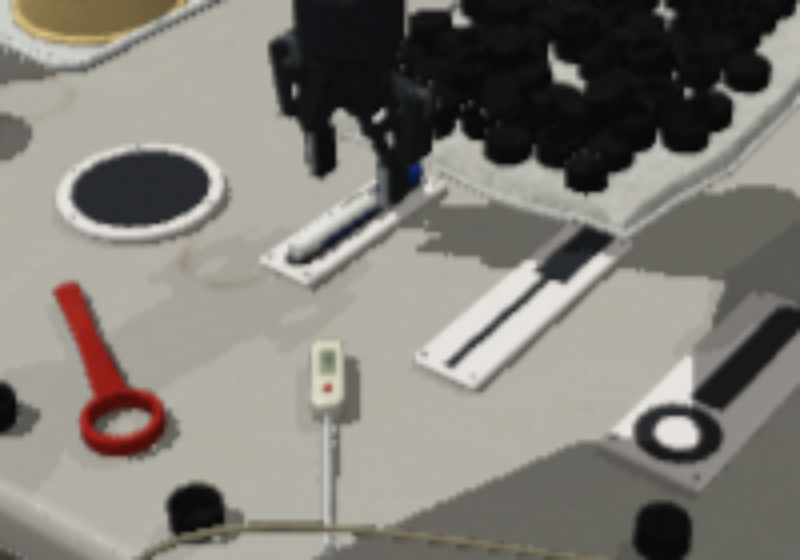

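Pen is down on its outline. Next, the key.

>>> drive_tool(
  moves=[
    [[-0.06,0,0,0,0,0,80],[-0.09,0.01,-0.045,-0.18,0,0,50],[-0.09,0.015,-0.1,-0.36,0,0,50],[-0.09,0.025,-0.155,-0.54,0,0,50],[-0.08,0.035,-0.205,-0.72,0,0,50]],
  ],
)

```text
clock: 6.92
tcp_pos: [0.4495, 0.2384, 0.1146]
orientation: [0.673, -0.222, 0.67, 0.222]
wrist_force: [-0.0, 1.1, 0.0]
finger_gap: 0.0685
```

```bash
python3 - <<'E'
from h import *
st(); tgt(.433,.243,.012,1.0+np.pi/2)
E
```

```text
t 6.92 tcp [0.4495 0.2384 0.1146] j [ 0.329  0.251 -0.335  0.981  0.001 -0.309] F [-0.   1.1  0. ] gap 0.0685 xdir [ 0.004  0.002 -1.   ] yyaw 126.6
  shift [ 0.1026  0.0135 -0.0109] turn [-0.362  0.004  0.001] deg 21 dist 0.104
  shift [ 0.1026  0.0135 -0.0109] turn [ 2.78e+00  2.00e-03 -6.00e-03] deg 159 dist 0.104
```

>>> drive_tool(
  moves=[
    [[0.01,0.01,-0.008,-0.18,0.004,0.001,50],[0.03,0.0135,-0.011,-0.36,0.004,0.001,50],[0.06,0.0135,-0.011,-0.362,0.004,0.001,50],[0.085,0.0135,-0.011,-0.362,0.004,0.001,50],[0.095,0.0135,-0.011,-0.362,0.004,0.001,50]],
  ],
)

```text
clock: 7.55
tcp_pos: [0.432, 0.2426, 0.0183]
orientation: [0.62, -0.339, 0.621, 0.339]
wrist_force: [-0.7, 0.3, 0.6]
finger_gap: 0.0684
```

```bash
python3 - <<'E'
from h import *
st(); tgt(.433,.243,.003,1.0+np.pi/2)
cv2.imwrite("pics/b1.png",cv2.resize(cams.read_camera("scene")[180:320,220:420],None,fx=4,fy=4))
E
```

```text
t 7.55 tcp [0.432  0.2426 0.0183] j [ 0.35   0.337 -0.489  0.746 -0.    -0.651] F [-0.7  0.3  0.6] gap 0.0684 xdir [-0.002 -0.001 -1.   ] yyaw 147.3
  shift [ 0.0153 -0.0006  0.0009] turn [ 0.    -0.002 -0.001] deg 0 dist 0.015
  shift [ 0.0153 -0.0006  0.0009] turn [-3.141e+00  1.000e-03 -3.000e-03] deg 180 dist 0.015
```

View pics/b1.png

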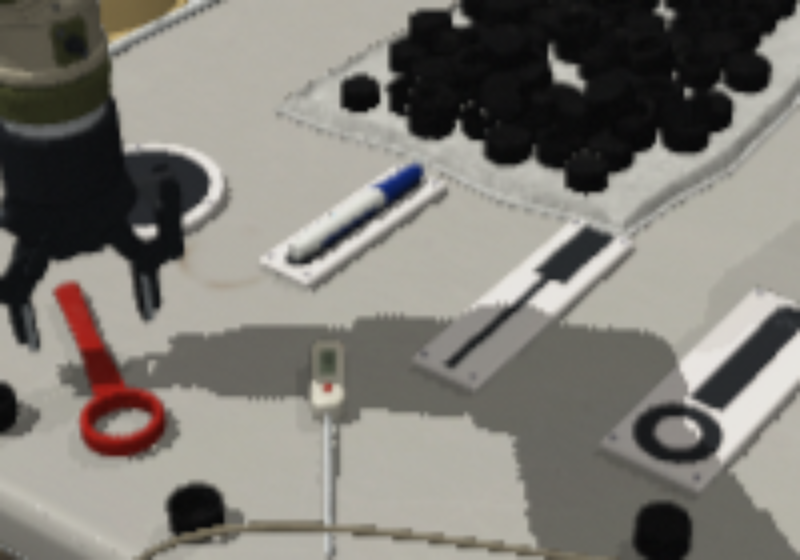

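Fingers straddle the handle at about (85,320); pen sits well on its pad. Closing on the key.

>>> drive_tool(
  moves=[
    [[0.01,0,0.001,0,0,0,50],[0.0155,0,0.001,0,0,0,60],[0.0155,0,0.001,0,0,0,140],[0.0155,0,0.001,0,0,0,255],[0.0155,0,0.001,0,0,0,255]],
  ],
  squeeze=70,
)

```text
clock: 8.22
tcp_pos: [0.4328, 0.2434, 0.0031]
orientation: [0.62, -0.339, 0.621, 0.339]
wrist_force: [-1.2, -0.2, 2.0]
finger_gap: 0.0172
```

>>> drive_tool(
  moves=[
    [[0,0,0,0,0,0,255],[0,0,0,0,0,0,255],[0,0,0,0,0,0,255],[-0.01,0,0,0,0,0,255],[-0.04,0,0,0,0,0,255]],
  ],
  squeeze=70,
)

```text
clock: 8.85
tcp_pos: [0.4314, 0.2429, 0.0426]
orientation: [0.619, -0.339, 0.622, 0.339]
wrist_force: [0.2, 0.6, -0.5]
finger_gap: 0.0173
```

```bash
python3 - <<'E'
from h import *
st(); y=-.06; d=np.array([np.cos(y),np.sin(y)]); print(np.array([.636,-.1207])+.015*d)
tgt(.651,-.1216,.10,y+np.pi/2)
cv2.imwrite("pics/b2.png",cv2.resize(cams.read_camera("scene")[180:320,220:420],None,fx=4,fy=4))
E
```

```text
t 8.85 tcp [0.4314 0.2429 0.0426] j [ 0.351  0.308 -0.458  0.809 -0.    -0.649] F [ 0.2  0.6 -0.5] gap 0.0173 xdir [-0.005 -0.002 -1.   ] yyaw 147.3
[ 0.65097301 -0.12159946]
  shift [-0.0576 -0.3816 -0.1883] turn [ 1.06  -0.005 -0.   ] deg 61 dist 0.429
  shift [-0.0576 -0.3816 -0.1883] turn [-2.082  0.    -0.006] deg 119 dist 0.429
```

View pics/b2.png

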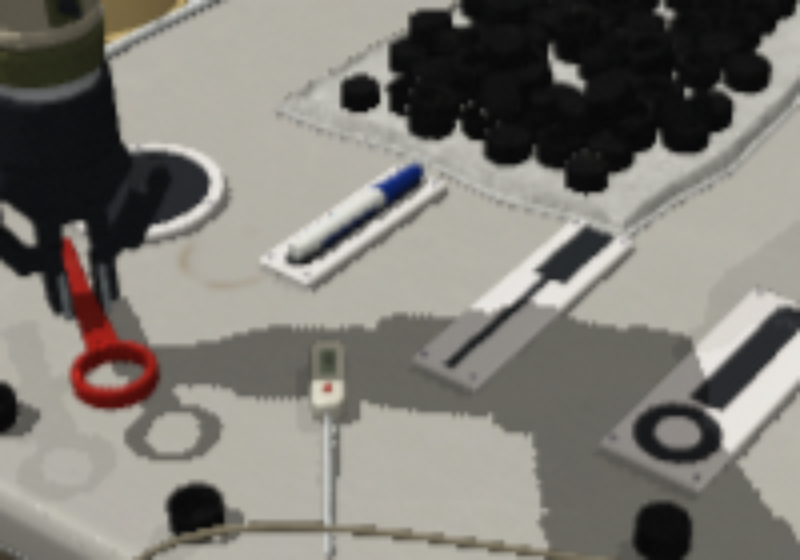

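>>> drive_tool(
  moves=[
    [[-0.04,-0.02,-0.01,0.05,0,0,255],[-0.06,-0.06,-0.03,0.16,0,0,255],[-0.07,-0.1,-0.05,0.28,0,0,255],[-0.07,-0.14,-0.07,0.4,0,0,255],[-0.07,-0.18,-0.09,0.52,0,0,255]],
  ],
)

```text
clock: 9.52
tcp_pos: [0.538, 0.0698, 0.1181]
orientation: [0.688, -0.167, 0.686, 0.167]
wrist_force: [1.0, 0.1, -0.8]
finger_gap: 0.0174
```

```bash
python3 - <<'E'
from h import *
st(); y=-.06; tgt(.651,-.1216,.10,y+np.pi/2)
E
```

```text
t 9.53 tcp [0.538  0.0698 0.1181] j [-0.019  0.309 -0.246  1.013  0.    -0.495] F [ 1.   0.1 -0.8] gap 0.0174 xdir [ 0.003  0.    -1.   ] yyaw 117.3
  shift [ 0.0184 -0.2219  0.0126] turn [0.536 0.003 0.   ] deg 31 dist 0.223
  shift [ 0.0184 -0.2219  0.0126] turn [-2.605 -0.     0.005] deg 149 dist 0.223
```

>>> drive_tool(
  moves=[
    [[0,-0.05,0.003,0.12,0,0,255],[0,-0.1,0.006,0.24,0,0,255],[0.005,-0.15,0.009,0.37,0,0,255],[0.01,-0.195,0.012,0.48,0.003,0,255],[0.02,-0.22,0.0126,0.536,0.003,0,255]],
  ],
)

```text
clock: 10.15
tcp_pos: [0.6515, -0.1221, 0.0986]
orientation: [0.708, 0.022, 0.706, -0.023]
wrist_force: [-0.4, -0.4, -1.1]
finger_gap: 0.0174
```

```bash
python3 - <<'E'
from h import *
st(); y=-.06; tgt(.651,-.1216,.011,y+np.pi/2)
E
```

```text
t 10.15 tcp [ 0.6515 -0.1221  0.0986] j [-0.306  0.542  0.066  1.093 -0.    -0.243] F [-0.4 -0.4 -1.1] gap 0.0174 xdir [ 0.002 -0.001 -1.   ] yyaw 86.4
  shift [ 0.0876  0.0006 -0.0007] turn [-0.003  0.002  0.001] deg 0 dist 0.088
  shift [ 0.0876  0.0006 -0.0007] turn [ 3.138e+00  1.000e-03 -3.000e-03] deg 180 dist 0.088
```

>>> drive_tool(
  moves=[
    [[0.02,0,0,0,0.002,0.001,255],[0.045,0,0,0,0.002,0.001,255],[0.065,0,0,0,0.002,0.001,255],[0.075,0,0,0,0.002,0.001,255],[0.08,0,0,0,0.002,0.001,255]],
  ],
)

```text
clock: 10.78
tcp_pos: [0.6513, -0.1217, 0.0182]
orientation: [0.707, 0.022, 0.707, -0.022]
wrist_force: [0.3, -0.2, -0.4]
finger_gap: 0.0172
```

```bash
python3 - <<'E'
from h import *
st(); y=-.06; tgt(.651,-.1216,.011,y+np.pi/2)
cv2.imwrite("pics/b3.png",cv2.resize(cams.read_camera("scene")[200:340,320:520],None,fx=4,fy=4))
E
```

```text
t 10.78 tcp [ 0.6513 -0.1217  0.0182] j [-0.306  0.608 -0.031  0.932  0.    -0.243] F [ 0.3 -0.2 -0.4] gap 0.0172 xdir [-0.001  0.001 -1.   ] yyaw 86.4
  shift [ 0.0072  0.     -0.0003] turn [-0.003 -0.001 -0.001] deg 0 dist 0.007
  shift [ 0.0072  0.     -0.0003] turn [ 3.139e+00 -1.000e-03  1.000e-03] deg 180 dist 0.007
```

View pics/b3.png

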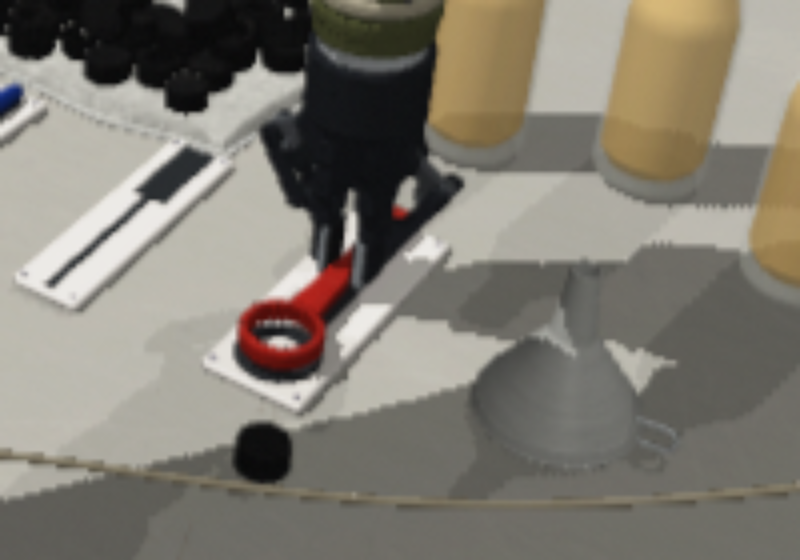

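Key hovers right over its outline, ring over ring. Setting it down and releasing.

>>> drive_tool(
  moves=[
    [[0.004,0,0,0,0,0,255],[0.0072,0,0,0,0,0,255],[0.0072,0,0,0,0,0,255],[0.0072,0,0,0,0,0,255],[0.0072,0,0,0,0,0,255]],
  ],
)

```text
clock: 11.45
tcp_pos: [0.6517, -0.1218, 0.0111]
orientation: [0.707, 0.022, 0.707, -0.022]
wrist_force: [0.8, 0.0, 1.0]
finger_gap: 0.0177
```

>>> drive_tool(
  moves=[
    [[0,0,0,0,0,0,190],[0,0,0,0,0,0,140],[0,0,0,0,0,0,110],[0,0,0,0,0,0,90],[-0.02,0,0,0,0,0,80]],
  ],
)

```text
clock: 12.08
tcp_pos: [0.65, -0.1214, 0.0295]
orientation: [0.705, 0.023, 0.708, -0.022]
wrist_force: [-0.5, -0.6, 0.3]
finger_gap: 0.0589
```

```bash
python3 - <<'E'
from h import *
st(); tgt(.479,.082,.10,.665+np.pi/2)
cv2.imwrite("pics/b4.png",cv2.resize(cams.read_camera("scene")[200:340,320:520],None,fx=4,fy=4))
E
```

```text
t 12.07 tcp [ 0.65   -0.1214  0.0295] j [-0.306  0.598 -0.019  0.958  0.    -0.243] F [-0.5 -0.6  0.3] gap 0.0589 xdir [-0.004  0.002 -1.   ] yyaw 86.4
  shift [-0.0696  0.1924 -0.1837] turn [-0.728 -0.003 -0.003] deg 42 dist 0.275
  shift [-0.0696  0.1924 -0.1837] turn [ 2.414 -0.003  0.004] deg 138 dist 0.275
```

View pics/b4.png

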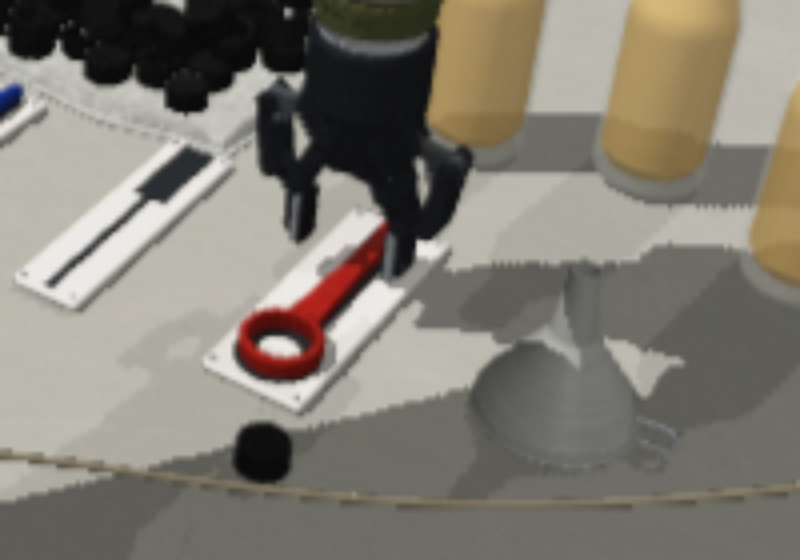

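Key is on its outline. Now the thermometer.

>>> drive_tool(
  moves=[
    [[-0.05,0,0,0,0,0,60],[-0.075,0.035,-0.035,-0.16,0,0,50],[-0.075,0.08,-0.075,-0.33,0,0,50],[-0.075,0.125,-0.12,-0.5,0,0,50],[-0.07,0.165,-0.16,-0.66,0,0,50]],
  ],
)

```text
clock: 12.75
tcp_pos: [0.502, 0.0539, 0.1036]
orientation: [0.677, -0.21, 0.674, 0.209]
wrist_force: [0.4, 1.3, -0.2]
finger_gap: 0.0683
```

```bash
python3 - <<'E'
from h import *
st(); tgt(.479,.082,.015,.665+np.pi/2)
E
```

```text
t 12.75 tcp [0.502  0.0539 0.1036] j [-0.052  0.254 -0.361  0.952  0.    -0.655] F [ 0.4  1.3 -0.2] gap 0.0683 xdir [ 0.004  0.    -1.   ] yyaw 124.5
  shift [ 0.0885  0.0363 -0.0033] turn [-0.063  0.003  0.002] deg 4 dist 0.096
  shift [ 0.0885  0.0363 -0.0033] turn [ 3.079e+00  3.000e-03 -5.000e-03] deg 176 dist 0.096
```

>>> drive_tool(
  moves=[
    [[0.01,0.025,-0.003,-0.06,0.003,0.002,50],[0.03,0.036,-0.0033,-0.063,0.003,0.002,50],[0.055,0.0363,-0.0033,-0.063,0.003,0.002,50],[0.075,0.0363,-0.0033,-0.063,0.003,0.002,50],[0.082,0.0363,-0.0033,-0.063,0.003,0.002,50]],
  ],
)

```text
clock: 13.38
tcp_pos: [0.4781, 0.082, 0.0205]
orientation: [0.668, -0.231, 0.669, 0.231]
wrist_force: [-1.0, 0.6, 1.4]
finger_gap: 0.0689
```

```bash
python3 - <<'E'
from h import *
st(); tgt(.479,.082,.003,.665+np.pi/2)
cv2.imwrite("pics/c1.png",cv2.resize(cams.read_camera("scene")[180:320,220:420],None,fx=4,fy=4))
E
```

```text
t 13.38 tcp [0.4781 0.082  0.0205] j [ 0.004  0.317 -0.513  0.742 -0.    -0.661] F [-1.   0.6  1.4] gap 0.0689 xdir [-0.002 -0.    -1.   ] yyaw 128.1
  shift [ 0.0175 -0.0006  0.0007] turn [ 0.001 -0.001 -0.001] deg 0 dist 0.017
  shift [ 0.0175 -0.0006  0.0007] turn [-3.141e+00  1.000e-03 -2.000e-03] deg 180 dist 0.017
```

View pics/c1.png

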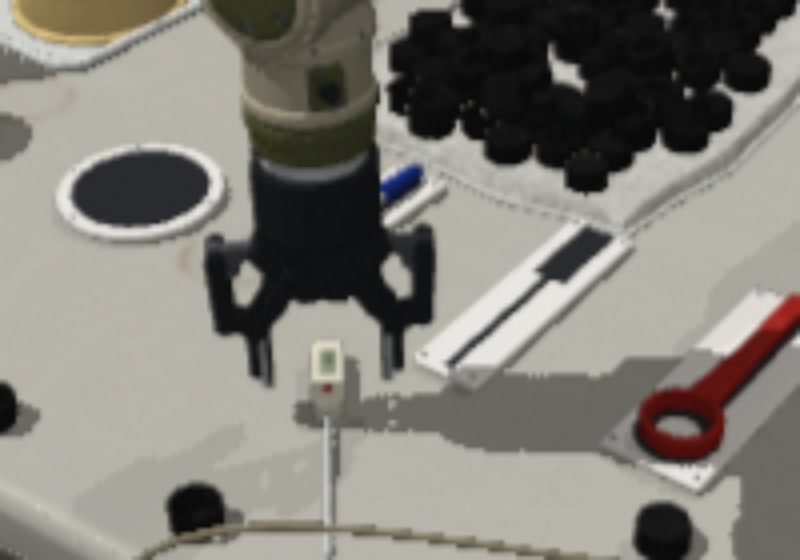

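Fingers straddle the white head at (328,370), clear of the pad. Closing.

>>> drive_tool(
  moves=[
    [[0.01,0,0.0005,0,0,0,60],[0.0175,0,0.0005,0,0,0,80],[0.0175,0,0.0005,0,0,0,140],[0.0175,0,0.0005,0,0,0,255],[0.0175,0,0.0005,0,0,0,255]],
  ],
  squeeze=60,
)

```text
clock: 14.05
tcp_pos: [0.4789, 0.0823, 0.0033]
orientation: [0.668, -0.231, 0.669, 0.231]
wrist_force: [-0.1, -0.3, 2.4]
finger_gap: 0.0196
```

>>> drive_tool(
  moves=[
    [[0,0,0,0,0,0,255],[0,0,0,0,0,0,255],[0,0,0,0,0,0,255],[-0.015,0,0,0,0,0,255],[-0.045,0,0,0,0,0,255]],
  ],
)

```text
clock: 14.68
tcp_pos: [0.4778, 0.0823, 0.0485]
orientation: [0.667, -0.231, 0.67, 0.231]
wrist_force: [0.2, 0.6, -1.4]
finger_gap: 0.0194
```

```bash
python3 - <<'E'
from h import *
st(); y=-.038; d=np.array([np.cos(y),np.sin(y)]); p=np.array([.6385,.033])+.04*d; print(p)
tgt(*p,.08,y+np.pi/2)
cv2.imwrite("pics/c2.png",cv2.resize(cams.read_camera("scene")[180:320,220:420],None,fx=4,fy=4))
E
```

```text
t 14.68 tcp [0.4778 0.0823 0.0485] j [ 0.005  0.283 -0.477  0.814 -0.    -0.661] F [ 0.2  0.6 -1.4] gap 0.0194 xdir [-0.004 -0.    -1.   ] yyaw 128.1
[0.67847112 0.03148037]
  shift [-0.0322 -0.1638  0.1264] turn [ 0.704 -0.003 -0.001] deg 40 dist 0.209
  shift [-0.0322 -0.1638  0.1264] turn [-2.438e+00  1.000e-03 -4.000e-03] deg 140 dist 0.209
```

View pics/c2.png

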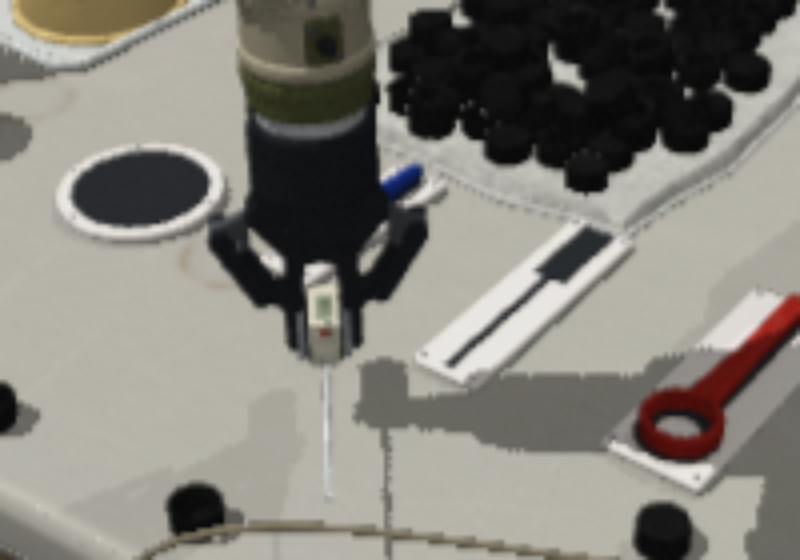

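>>> drive_tool(
  moves=[
    [[-0.04,-0.01,0.005,0.06,0,0,255],[-0.055,-0.04,0.03,0.22,0,0,255],[-0.055,-0.085,0.065,0.38,0,0,255],[-0.055,-0.13,0.1,0.55,0,0,255],[-0.05,-0.162,0.125,0.7,0,0,255]],
  ],
)

```text
clock: 15.35
tcp_pos: [0.6819, 0.0314, 0.1049]
orientation: [0.709, 0.014, 0.705, -0.014]
wrist_force: [-0.1, 0.4, -0.3]
finger_gap: 0.0199
```

```bash
python3 - <<'E'
from h import *
st(); tgt(.6785,.0315,.011,-.038+np.pi/2)
E
```

```text
t 15.35 tcp [0.6819 0.0314 0.1049] j [-0.072  0.572  0.134  1.126  0.    -0.032] F [-0.1  0.4 -0.3] gap 0.0199 xdir [ 0.006 -0.    -1.   ] yyaw 87.7
  shift [ 0.0939  0.     -0.004 ] turn [-0.002  0.006  0.   ] deg 0 dist 0.094
  shift [ 0.0939  0.     -0.004 ] turn [ 3.14  0.   -0.01] deg 180 dist 0.094
```

>>> drive_tool(
  moves=[
    [[0.02,0,-0.003,0,0.006,0,255],[0.045,0,-0.004,0,0.006,0,255],[0.07,0,-0.004,0,0.006,0,255],[0.082,0,-0.004,0,0.006,0,255],[0.086,0,-0.004,0,0.006,0,255]],
  ],
)

```text
clock: 15.98
tcp_pos: [0.6774, 0.0318, 0.0185]
orientation: [0.707, 0.014, 0.707, -0.014]
wrist_force: [-0.2, 0.1, -0.5]
finger_gap: 0.0201
```

```bash
python3 - <<'E'
from h import *
st(); tgt(.6785,.0315,.0113,-.038+np.pi/2)
cv2.imwrite("pics/c3.png",cv2.resize(cams.read_camera("scene")[180:320,270:470],None,fx=4,fy=4))
E
```

```text
t 15.97 tcp [0.6774 0.0318 0.0185] j [-0.071  0.635  0.019  0.956 -0.    -0.032] F [-0.2  0.1 -0.5] gap 0.0201 xdir [-0.001  0.    -1.   ] yyaw 87.8
  shift [ 0.0072 -0.0002  0.0011] turn [-0.001 -0.001  0.   ] deg 0 dist 0.007
  shift [ 0.0072 -0.0002  0.0011] turn [3.14e+00 0.00e+00 2.00e-03] deg 180 dist 0.007
```

View pics/c3.png

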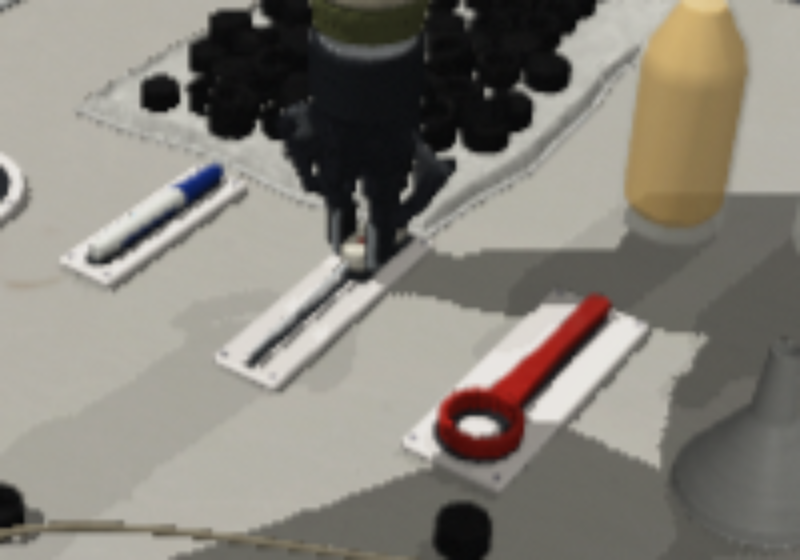

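Stem is along the outline's thin line and the head over its wide end. Set down and release.

>>> drive_tool(
  moves=[
    [[0.004,0,0.001,0,0,0,255],[0.0072,0,0.001,0,0,0,255],[0.0072,0,0.001,0,0,0,255],[0.0072,0,0.001,0,0,0,255],[0.0072,0,0.001,0,0,0,255]],
  ],
)

```text
clock: 16.65
tcp_pos: [0.6789, 0.0316, 0.0116]
orientation: [0.707, 0.014, 0.707, -0.014]
wrist_force: [-0.7, -0.5, -0.2]
finger_gap: 0.0201
```

>>> drive_tool(
  moves=[
    [[0,0,0,0,0,0,190],[0,0,0,0,0,0,140],[0,0,0,0,0,0,110],[0,0,0,0,0,0,90],[-0.02,0,0,0,0,0,80]],
  ],
)

```text
clock: 17.27
tcp_pos: [0.6773, 0.0317, 0.0299]
orientation: [0.705, 0.014, 0.708, -0.014]
wrist_force: [-0.6, 0.2, -0.7]
finger_gap: 0.0584
```

```bash
python3 - <<'E'
from h import *
st(); tgt(.628,-.2765,.16,np.radians(75))
cv2.imwrite("pics/c4.png",cv2.resize(cams.read_camera("scene")[180:320,270:470],None,fx=4,fy=4))
E
```

```text
t 17.27 tcp [0.6773 0.0317 0.0299] j [-0.071  0.627  0.035  0.983 -0.    -0.032] F [-0.6  0.2 -0.7] gap 0.0584 xdir [-0.004  0.    -1.   ] yyaw 87.7
  shift [-0.13   -0.3099 -0.0377] turn [ 0.222 -0.004  0.   ] deg 13 dist 0.338
  shift [-0.13   -0.3099 -0.0377] turn [-2.919e+00 -1.000e-03 -6.000e-03] deg 167 dist 0.338
```

View pics/c4.png

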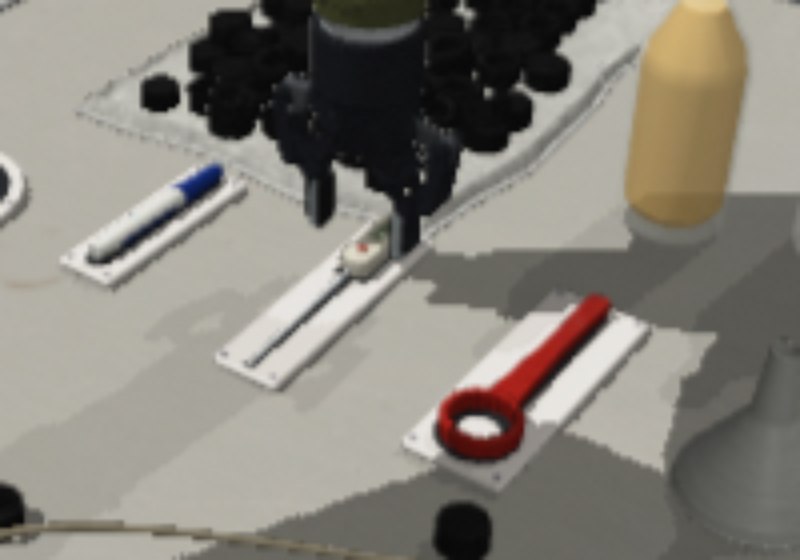

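>>> drive_tool(
  moves=[
    [[-0.06,0,0,0,0,0,40],[-0.12,-0.02,0,0.03,0,0,0],[-0.15,-0.075,-0.008,0.08,0,0,0],[-0.15,-0.135,-0.016,0.12,0,0,0],[-0.15,-0.195,-0.024,0.16,0,0,0]],
  ],
)

```text
clock: 17.95
tcp_pos: [0.6481, -0.1639, 0.185]
orientation: [0.705, 0.07, 0.702, -0.071]
wrist_force: [0.7, 0.7, -1.0]
finger_gap: 0.0851
```

```bash
python3 - <<'E'
from h import *
st(); tgt(.628,-.2765,.15,np.radians(75))
E
```

```text
t 17.95 tcp [ 0.6481 -0.1639  0.185 ] j [-0.368  0.51   0.229  1.286  0.    -0.168] F [ 0.7  0.7 -1. ] gap 0.0851 xdir [ 0.004 -0.001 -1.   ] yyaw 78.6
  shift [ 0.0351 -0.1143  0.0025] turn [0.062 0.004 0.   ] deg 4 dist 0.12
  shift [ 0.0351 -0.1143  0.0025] turn [-3.08  -0.     0.006] deg 176 dist 0.12
```

>>> drive_tool(
  moves=[
    [[0.005,-0.04,0.001,0.03,0.004,0,0],[0.01,-0.08,0.002,0.06,0.004,0,0],[0.02,-0.11,0.0025,0.062,0.004,0,0],[0.03,-0.1143,0.0025,0.062,0.004,0,0],[0.035,-0.1143,0.0025,0.062,0.004,0,0]],
  ],
)

```text
clock: 18.58
tcp_pos: [0.6276, -0.2761, 0.149]
orientation: [0.701, 0.093, 0.701, -0.092]
wrist_force: [-0.5, 0.3, -0.2]
finger_gap: 0.0852
```

```bash
python3 - <<'E'
from h import *
st(); tgt(.628,-.2765,.069,np.radians(75))
cv2.imwrite("pics/d1.png",cv2.resize(cams.read_camera("scene")[180:330,370:570],None,fx=4,fy=4))
m=[x for x in find("scene","funnel_grip")]; print([(x["conf"],x["point"]) for x in m][:2])
print(proj("scene",[[.628,-.2765,.108],[.628,-.2765,.061],[.628,-.2765,0]]))
E
```

```text
t 18.57 tcp [ 0.6276 -0.2761  0.149 ] j [-0.532  0.563  0.228  1.237  0.    -0.269] F [-0.5  0.3 -0.2] gap 0.0852 xdir [-0.001  0.001 -1.   ] yyaw 75.0
  shift [ 0.08   -0.0003  0.0006] turn [-0.    -0.001 -0.001] deg 0 dist 0.08
  shift [ 0.08   -0.0003  0.0006] turn [ 3.141e+00 -1.000e-03  2.000e-03] deg 180 dist 0.08
[(0.62, [460.5, 299.2])]
[[467.31376473 267.81374487]
 [463.78513013 283.60728474]
 [459.48483545 302.85463763]]
```

View pics/d1.png

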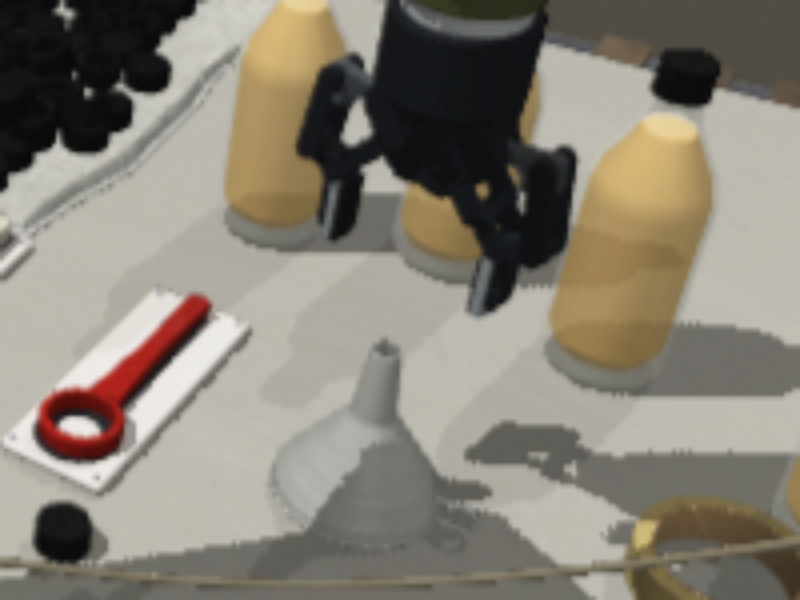

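Predicted spout tip (389,351) agrees with the one seen (385,345). Descending.

>>> drive_tool(
  moves=[
    [[0.02,0,0.0005,0,0,0,0],[0.04,0,0.0005,0,0,0,0],[0.06,0,0.0005,0,0,0,0],[0.075,0,0.0005,0,0,0,20],[0.08,0,0.0005,0,0,0,60]],
  ],
  squeeze=40,
)

```text
clock: 19.3
tcp_pos: [0.6281, -0.2741, 0.0684]
orientation: [0.7, 0.092, 0.702, -0.091]
wrist_force: [-0.1, -0.2, -0.0]
finger_gap: 0.0654
```

>>> drive_tool(
  moves=[
    [[0,0,0,0,0,0,100],[0,0,0,0,0,0,150],[0,0,0,0,0,0,255],[0,0,0,0,0,0,255],[0,0,0,0,0,0,255]],
  ],
  squeeze=40,
)

```text
clock: 19.92
tcp_pos: [0.6286, -0.2743, 0.0695]
orientation: [0.701, 0.092, 0.701, -0.091]
wrist_force: [-0.8, 0.7, 6.3]
finger_gap: 0.023
```

```bash
python3 - <<'E'
from h import *
st()
cv2.imwrite("pics/d2.png",cv2.resize(cams.read_camera("scene")[180:330,370:570],None,fx=4,fy=4))
E
```

```text
t 19.93 tcp [ 0.6286 -0.2743  0.0695] j [-0.529  0.608  0.105  1.069  0.    -0.269] F [-0.8  0.7  6.3] gap 0.023 xdir [-0.001  0.001 -1.   ] yyaw 75.1
```

View pics/d2.png

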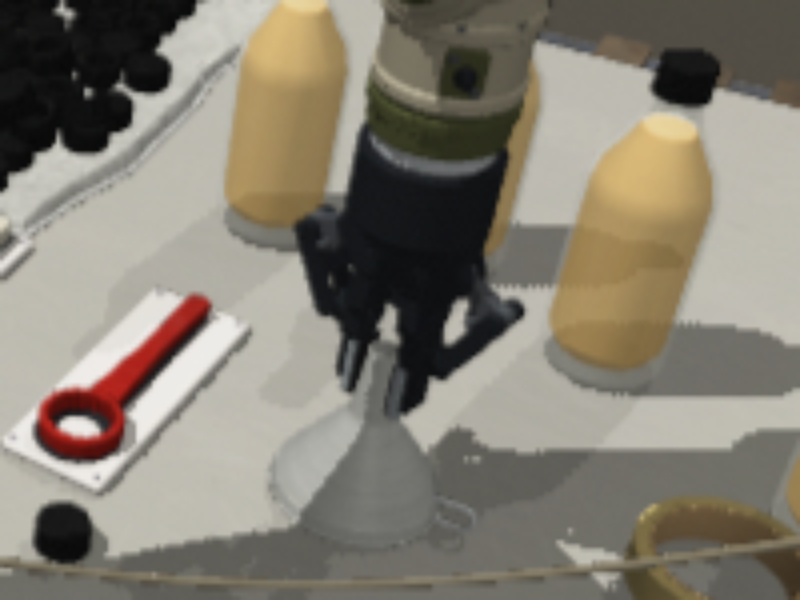

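>>> drive_tool(
  moves=[
    [[0,0,0,0,0,0,255],[0,0,0,0,0,0,255],[-0.01,0,0,0,0,0,255],[-0.03,0,0,0,0,0,255],[-0.05,0,0,0,0,0,255]],
  ],
  squeeze=60,
)

```text
clock: 20.6
tcp_pos: [0.6284, -0.2743, 0.1198]
orientation: [0.701, 0.092, 0.702, -0.091]
wrist_force: [1.2, -0.0, -0.6]
finger_gap: 0.0225
```

```bash
python3 - <<'E'
from h import *
st(); tgt(.594,.3447,.16,np.radians(95))
cv2.imwrite("pics/d3.png",cv2.resize(cams.read_camera("scene")[150:300,370:570],None,fx=4,fy=4))
E
```

```text
t 20.6 tcp [ 0.6284 -0.2743  0.1198] j [-0.529  0.577  0.179  1.175  0.    -0.269] F [ 1.2 -0.  -0.6] gap 0.0225 xdir [-0.002  0.001 -1.   ] yyaw 75.1
  shift [-0.0393  0.5895 -0.1922] turn [-0.347 -0.002 -0.001] deg 20 dist 0.621
  shift [-0.0393  0.5895 -0.1922] turn [ 2.795e+00 -2.000e-03  3.000e-03] deg 160 dist 0.621
```

View pics/d3.png

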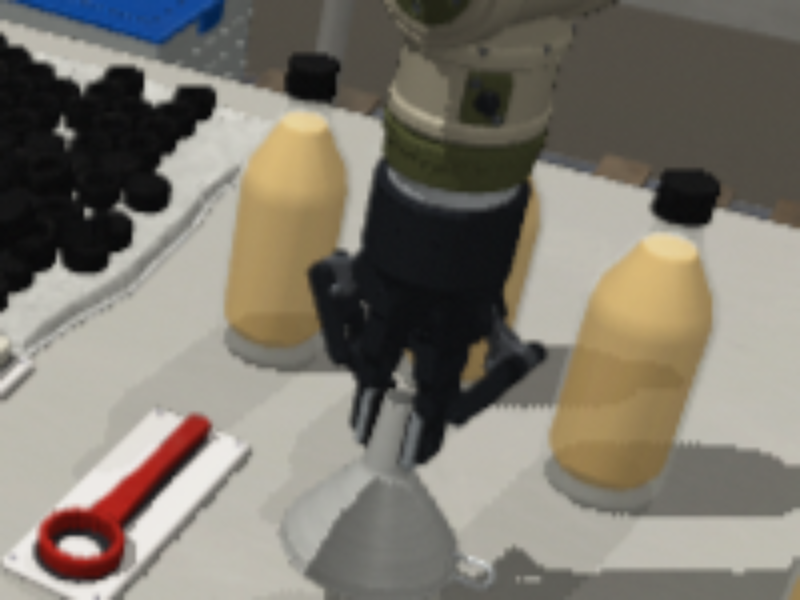

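Funnel lifted upright. Carrying it across.

>>> drive_tool(
  moves=[
    [[-0.03,0.01,-0.003,0,0,0,255],[-0.05,0.05,-0.016,-0.03,0,0,255],[-0.055,0.1,-0.033,-0.06,0,0,255],[-0.055,0.15,-0.05,-0.09,0,0,255],[-0.055,0.2,-0.065,-0.12,0,0,255]],
  ],
)

```text
clock: 21.28
tcp_pos: [0.6178, -0.0636, 0.1779]
orientation: [0.706, 0.049, 0.705, -0.049]
wrist_force: [0.5, 0.5, -0.8]
finger_gap: 0.0222
```

>>> drive_tool(
  moves=[
    [[0,0.05,-0.01,-0.03,0,0,255],[0,0.1,-0.02,-0.06,0,0,255],[0,0.15,-0.03,-0.09,0,0,255],[0,0.2,-0.04,-0.12,0,0,255],[0,0.25,-0.05,-0.15,0,0,255]],
  ],
)

```text
clock: 21.9
tcp_pos: [0.6026, 0.1925, 0.1773]
orientation: [0.708, -0.005, 0.706, 0.004]
wrist_force: [1.7, -0.5, -0.9]
finger_gap: 0.0221
```

```bash
python3 - <<'E'
from h import *
st(); tgt(.594,.3447,.16,np.radians(95))
E
```

```text
t 21.9 tcp [0.6026 0.1925 0.1773] j [ 0.183  0.442  0.103  1.23  -0.002  0.171] F [ 1.7 -0.5 -0.9] gap 0.0221 xdir [ 0.002 -0.001 -1.   ] yyaw 90.7
  shift [ 0.0171  0.1523 -0.0068] turn [-0.075  0.002  0.001] deg 4 dist 0.153
  shift [ 0.0171  0.1523 -0.0068] turn [ 3.066e+00  2.000e-03 -4.000e-03] deg 176 dist 0.153
```

>>> drive_tool(
  moves=[
    [[0,0.05,-0.003,-0.03,0,0,255],[0,0.095,-0.005,-0.06,0,0,255],[0.005,0.13,-0.006,-0.075,0.002,0.001,255],[0.015,0.15,-0.0068,-0.075,0.002,0.001,255],[0.025,0.1523,-0.0068,-0.075,0.002,0.001,255]],
  ],
)

```text
clock: 22.52
tcp_pos: [0.5936, 0.3453, 0.1508]
orientation: [0.706, -0.031, 0.707, 0.031]
wrist_force: [-0.6, 0.5, -1.5]
finger_gap: 0.0221
```

>>> drive_tool(
  moves=[
    [[0.015,0,0,0,0,0,255],[0.03,0,0,0,0,0,255],[0.045,0,0,0,0,0,255],[0.05,0,0,0,0,0,255],[0.05,0,0,0,0,0,255]],
  ],
)

```text
clock: 23.15
tcp_pos: [0.5935, 0.3449, 0.1004]
orientation: [0.706, -0.031, 0.707, 0.031]
wrist_force: [0.2, -0.6, -0.9]
finger_gap: 0.0223
```

```bash
python3 - <<'E'
from h import *
st(); tgt(.594,.3447,.0775,np.radians(95))
cv2.imwrite("pics/d4.png",cv2.resize(cams.read_camera("scene")[140:290,160:360],None,fx=4,fy=4))
E
```

```text
t 23.15 tcp [0.5935 0.3449 0.1004] j [ 4.100e-01  5.890e-01  1.510e-01  1.134e+00 -1.000e-03  3.220e-01] F [ 0.2 -0.6 -0.9] gap 0.0223 xdir [-0.001 -0.001 -1.   ] yyaw 95.0
  shift [ 0.0229 -0.0002  0.0005] turn [ 0.    -0.001  0.001] deg 0 dist 0.023
  shift [ 0.0229 -0.0002  0.0005] turn [-3.141e+00 -2.000e-03 -2.000e-03] deg 180 dist 0.023
```

View pics/d4.png

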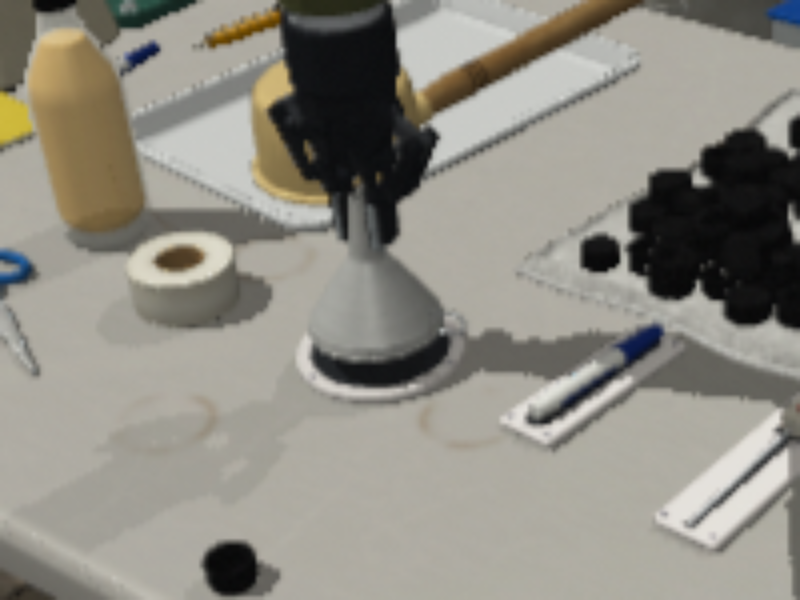

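Funnel hangs upright, centred over the round outline, about 22 mm up. Lowering.

>>> drive_tool(
  moves=[
    [[0.006,0,0.0005,0,0,0,255],[0.012,0,0.0005,0,0,0,255],[0.018,0,0.0005,0,0,0,255],[0.021,0,0.0005,0,0,0,255],[0.022,0,0.0005,0,0,0,255]],
  ],
)

```text
clock: 23.82
tcp_pos: [0.5941, 0.3451, 0.0786]
orientation: [0.706, -0.031, 0.707, 0.031]
wrist_force: [-0.5, -0.6, 0.1]
finger_gap: 0.0225
```

```bash
python3 - <<'E'
from h import *
st()
cv2.imwrite("pics/d5.png",cv2.resize(cams.read_camera("scene")[140:290,160:360],None,fx=4,fy=4))
E
```

```text
t 23.82 tcp [0.5941 0.3451 0.0786] j [ 4.100e-01  6.040e-01  1.210e-01  1.089e+00 -1.000e-03  3.220e-01] F [-0.5 -0.6  0.1] gap 0.0225 xdir [-0.001 -0.001 -1.   ] yyaw 95.0
```

View pics/d5.png

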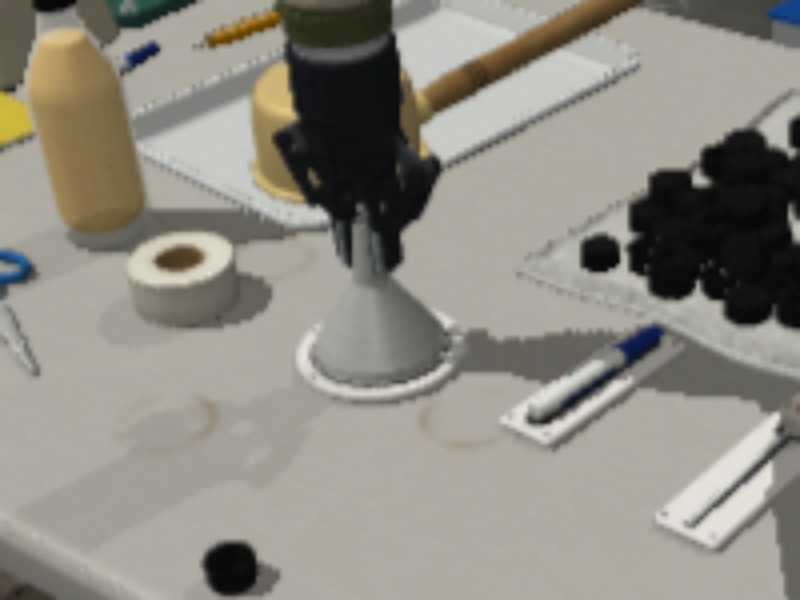

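>>> drive_tool(
  moves=[
    [[0.0005,0,0,0,0,0,255],[0.001,0,0,0,0,0,255],[0.0015,0,0,0,0,0,255],[0.0015,0,0,0,0,0,255],[0.0015,0,0,0,0,0,255]],
  ],
)

```text
clock: 24.5
tcp_pos: [0.5943, 0.3453, 0.0776]
orientation: [0.706, -0.031, 0.706, 0.031]
wrist_force: [-0.2, 0.2, 1.7]
finger_gap: 0.0223
```

Light contact (about 2 N). Releasing slowly.

>>> drive_tool(
  moves=[
    [[0,0,0,0,0,0,200],[0,0,0,0,0,0,170],[0,0,0,0,0,0,140],[0,0,0,0,0,0,100],[0,0,0,0,0,0,60]],
  ],
)

```text
clock: 25.12
tcp_pos: [0.5943, 0.3452, 0.0776]
orientation: [0.706, -0.031, 0.706, 0.031]
wrist_force: [-0.6, 0.5, -0.0]
finger_gap: 0.0649
```

>>> drive_tool(
  moves=[
    [[0,0,0,0,0,0,20],[-0.01,0,0,0,0,0,0],[-0.04,0,0,0,0,0,0],[-0.09,0,0,0,0,0,0],[-0.14,0,0,0,0,0,0]],
  ],
)

```text
clock: 25.75
tcp_pos: [0.5941, 0.3453, 0.2196]
orientation: [0.706, -0.031, 0.706, 0.031]
wrist_force: [0.4, 0.1, 0.0]
finger_gap: 0.0856
```

```bash
python3 - <<'E'
from h import *
st(); tgt(.2,.53,.23,np.radians(115))
cv2.imwrite("pics/e1.png",cams.read_camera("scene"))
E
```

```text
t 25.75 tcp [0.5941 0.3453 0.2196] j [ 4.100e-01  5.470e-01  3.740e-01  1.398e+00 -1.000e-03  3.220e-01] F [0.4 0.1 0. ] gap 0.0856 xdir [ 0.    -0.001 -1.   ] yyaw 95.0
  shift [-0.0106  0.2186 -0.3764] turn [-0.348 -0.     0.001] deg 20 dist 0.435
  shift [-0.0106  0.2186 -0.3764] turn [2.793e+00 1.000e-03 0.000e+00] deg 160 dist 0.435
```

View pics/e1.png

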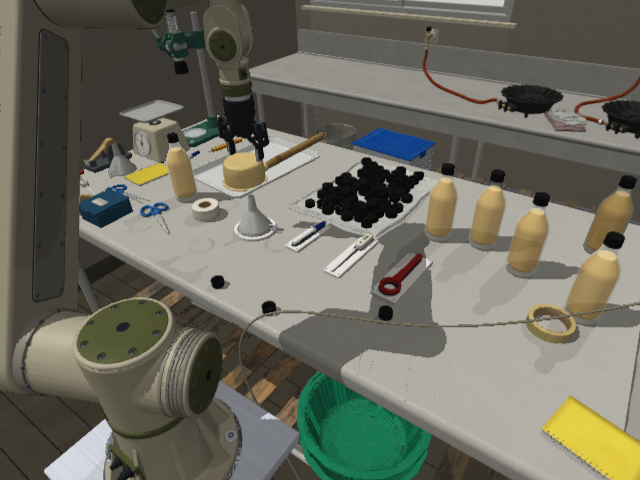

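All four sit on their pads. I'll back the arm out of the top view for a measured check.

>>> drive_tool(
  moves=[
    [[-0.01,0.02,-0.04,-0.05,0,0,0],[-0.015,0.04,-0.08,-0.1,0,0,0],[-0.02,0.065,-0.12,-0.16,0,0,0],[-0.02,0.085,-0.16,-0.22,0,0,0],[-0.02,0.11,-0.2,-0.28,0,0,0]],
  ],
)

```text
clock: 26.42
tcp_pos: [0.3862, 0.4387, 0.2473]
orientation: [0.699, -0.129, 0.691, 0.131]
wrist_force: [0.9, 0.4, 0.2]
finger_gap: 0.0853
```

```bash
python3 - <<'E'
from h import *
st(); tgt(.18,.54,.24,np.radians(115))
E
```

```text
t 26.43 tcp [0.3862 0.4387 0.2473] j [ 0.714  0.319  0.092  1.333 -0.004  0.344] F [0.9 0.4 0.2] gap 0.0853 xdir [ 0.012  0.005 -1.   ] yyaw 111.2
  shift [ 0.0054  0.169  -0.1558] turn [-0.067  0.013  0.   ] deg 4 dist 0.23
  shift [ 0.0054  0.169  -0.1558] turn [ 3.075  0.    -0.019] deg 176 dist 0.23
```

>>> drive_tool(
  moves=[
    [[0,0.035,-0.03,0,0,0,0],[0,0.07,-0.06,0,0,0,0],[0,0.105,-0.095,0,0,0,0],[0,0.14,-0.13,0,0,0,0],[0,0.165,-0.155,0,0,0,0]],
  ],
)

```text
clock: 27.05
tcp_pos: [0.1802, 0.5372, 0.2462]
orientation: [0.7, -0.129, 0.69, 0.132]
wrist_force: [0.0, -0.2, -0.2]
finger_gap: 0.0855
```

```bash
python3 - <<'E'
from h import *
st()
im=cams.read_camera("top"); cv2.imwrite("pics/e2.png",cv2.resize(im[130:350,130:530],None,fx=2,fy=2,interpolation=cv2.INTER_NEAREST))
for k,z in dict(cap_key_grip=.020,thermometer_grip=.020,marker_grip=.016,funnel_grip=0.008).items():
    r=find("top",k)
    for x in r[:2]:
        P,s=stats("top",x["pixels"],z); print(k,round(x["conf"],2),s)
E
```

```text
t 27.05 tcp [0.1802 0.5372 0.2462] j [ 1.11   0.285  0.043  1.319 -0.008  0.739] F [ 0.  -0.2 -0.2] gap 0.0855 xdir [ 0.012  0.006 -1.   ] yyaw 111.2
cap_key_grip 0.87 {'mean': array([ 0.629 , -0.1216]), 'rect': (array([ 637.1, -120.6]), 54.8, 181.5, 89.5), 'axis': array([-0.9978,  0.0667])}
thermometer_grip 0.62 {'mean': array([0.6864, 0.0298]), 'rect': (array([640.6,  29.2]), 176.8, 19.9, 0.1), 'axis': array([-0.9989,  0.0471])}
marker_grip 0.95 {'mean': array([0.6487, 0.1842]), 'rect': (array([652.5, 183.5]), 15.1, 131.6, 84.0), 'axis': array([-0.9951,  0.0985])}
funnel_grip 0.79 {'mean': array([0.5935, 0.343 ]), 'rect': (array([593.7, 344.5]), 99.1, 103.6, 68.0), 'axis': array([-0.6459,  0.7634])}
```

View pics/e2.png

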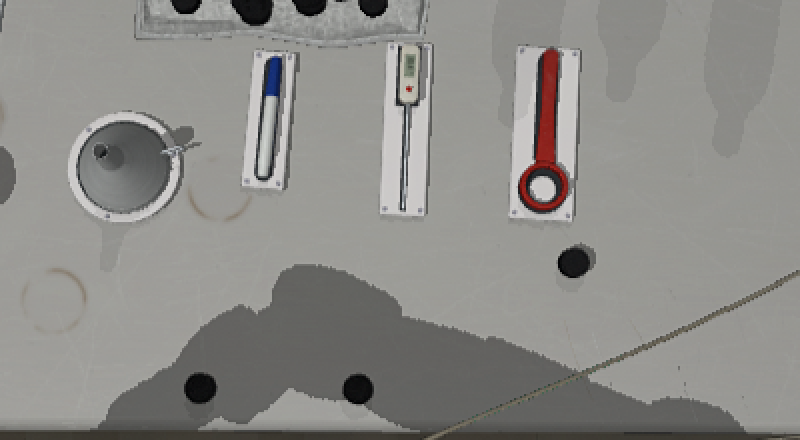

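The top view shows all four tools on their outlines. The measured centres are within about 4 mm of the pad centres. Handing in.

```bash
python3 -c "
from workcell import env; print(env.hand_in())"
```

```text
the job is handed in; nothing more can be done
None
```

I put the marker, cap key, thermometer and funnel on their own pads and backed the arm clear. I handed the job in at about 27 s of the 112 s; it reports no verdict.

The last top-view check, taken with the arm out of the way:

| Tool | Centre vs pad centre | In line |
|---|---|---|
| Cap key | about 1 mm | 0.01 rad or less |
| Thermometer | about 4 mm across, 2 mm along | about 0.01 rad |
| Marker | about 2 mm | about 0.01 rad |
| Funnel | about 1 mm | any turn allowed |

- **Way round:** the key's ring lies over its ring outline, and the thermometer's head is at the wide end.
- **Flat and upright:** the tools look flat and the funnel upright in both camera pictures. I did not measure tilt or height separately.
- **Forces:** the largest wrist force I read was about 6 N, when the gripper closed on the funnel spout.
- **Disagreements:** no check failed. One camera detection was a miss: the network did not find the marker pad in the scene camera, so I placed that pad from the top view only.

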